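Swap the bottles and index the slide

ROBOT

A 6-joint arm with a two-finger parallel gripper is mounted at the origin on a cart in front of the work surface, level with it; the furniture and walls round the work are solid. World frame = base frame: x ahead of the robot, y to its left, z up, the work surface at z = 0. Lengths are in mm, angles in degrees, forces in N, time in s.
With the tool pointing down it reaches from about 350 to 850 mm from the base axis. Payload 8.1 kg.
Tool frame: the origin (TCP) lies between the finger pads; the fingertips stand 22 mm ahead of it and the grasp point (between the pads) lies 3 mm ahead of it; z points along the fingers, y is the line along which they close (so a half turn about z gives the same grasp; the last joint's range is limited). The gripper opens to 85 mm and grips with 20 to 120 N. Pads are 22 mm wide; open, the fingers measure 114 mm over their backs; the gripper's body (76 mm by 85 mm) begins 54 mm behind the grasp point. The pads swing forward as they close: fully open they stand 13 mm farther back than shut.
Start: joints at [62.601, 7.471, 85.268, -0, 87.261, -4.893], TCP at [229.645, 554.318, 253.292] pointing down, gripper open.
Joint ranges: [-169.43, 169.43], [-51.17, 129.36], [1.28, 143.12], [-76.62, 256.62], [0, 156.53], [-152.29, 152.29]. Speed limits (degrees/s): [136.94, 136.94, 159.86, 180, 180, 180].

INTERFACE

Orientations are given as [roll, pitch, yaw] about the fixed x, y, z axes, in that order (R = Rz(yaw) Ry(pitch) Rx(roll)).
In Python, from bench import r, vision gives the robot as it stands.
- The arm moves only by the tool step_arm, never from a script. Its argument "targets" is a list that holds one entry, the list of rows, each a list of 6 numbers: the shift along the world's x, y, z in mm, then the turn, a rotation vector about the world's x, y, z in rad. In form: [[[x, y, z, rx, ry, rz], ...]]. A call has 1 to 12 rows; each row is the pose to reach, as a shift and turn from the pose commanded when the call began; what a row does not reach only later rows make up. A row lasts 1/12 s, in which the tool goes at most 41.7 mm and 7.16 degrees, less where a joint would pass 70% of its speed; a pose out of reach is approached as far as the arm can. A call with a gripper value outside its range is refused whole. "fingers" is the gripper's target within -1 to 1 (shut at 1, half-way at 0, fully open at -1), set as the call begins (left out, the last holds). The fingers move at their own pace and stop on an object; "newtons" is the grip in N (left out, the last holds). Time passes only in rows, so rows that repeat a pose let the fingers close. It gives the time, the measured TCP pose, the force, the opening and the grip force at its end, in the units of the state.
- r.sense(): the state, without advancing time (a new reading comes with each control period).
- vision.snapshot(name): name is "scene" or "side" or "wrist"; returns a dict with "img" (400x640x3 uint8, blue, green, red), "mtx" (3x3 intrinsics, pixels), "eye" and "attitude" of the camera in the world. Camera axes: x right, y up, looking along -z (the intrinsics and any distortion apply to the point x, -y, -z); pixel columns grow to the right and rows downward; lengths in mm; the calibration is good to about 2 mm. A picture is of the moment at which its call begins. There is no depth.
- r.hand_in(): hands the job in; it is judged then, once.
The state is a dict: "time": time; "joint_pos": joint angles; "qd": joint speeds; "joint_efforts": joint torques, N m; "tool_pos": TCP position; "tcp_rot": TCP orientation; "ft_force": force on the tool from outside, world axes, zero at the start; "wrist_torque": the same for the moment, N m; "finger_gap": finger opening in mm; "grip_force": force on a finger pad.
Only numpy, scipy, OpenCV 4.12 (cv2) and the standard library are available. Lean on these libraries where they do the work, as an engineer would, in place of code of your own. Each camera call takes 0.05 s, during which the arm holds its last target. There are 200 camera calls.

TASK

The two bottles on the blue sliding tray stand in each other's seats: swap them, so that each stands upright in the seat where the other stood (the cork mat is there to park one), leaving the tray locked where it is meanwhile. Then pull up the black knob of the lock plunger, slide the tray away from the robot to the next hole, no further, and let the pin down into it with both bottles still standing in their new seats. Finish still gripping the knob with the pin fully home, do not let go, and leave everything else on the worktop where it is.

Things in the scene. Friction and masses are not known exactly. Their poses are not given: they have to be found in the camera images.
- index_slide: fixed indexing slide: aluminium base plate 250 x 270 x 6 mm, two guide rods, and a middle steel index rail 30 mm wide, top 22 mm above the worktop, with three 11 mm holes 50 mm apart along x (at x = -50, 0, +50 mm). Origin: centre of its underside. x: slide direction, away from the robot (within 0.25 rad of world x); y: left. The tray starts locked in the hole at -50; the next hole is at 0.
- tray (a joint): travel of the blue tray along the slide's +x, in m: 0 = locked in the starting hole, 0.050 = the next hole, 0.100 = the last hole; stops at -0.004 and 0.104. The tray is 90 x 260 x 8 mm (x, y, z), its top 32 mm above the worktop; it slides with about 2 N of friction. The pin has about 1.5 mm of play in a hole.
- seat_left (a point): centre of the left (+y) seat's floor on the tray, 90 mm left of the knob: a flat round seat, 66 mm inside a white lip 4 mm high and 4 mm thick; moves with the tray
- seat_right (a point): the same for the right (-y) seat, 90 mm right of the knob
- plunger (a joint): lift of the spring plunger in m: 0 = pin fully down, 8 mm deep in its hole; about 0.008 = its round tip just clears or rests on the rail; 0.016 = stop. A spring pulls it down with about 5 N at 0 and 8 N at 0.016, so the pin drops in by itself over a hole.
- knob: black plastic knob of the plunger, an upright round knob 26 mm in diameter and 27 mm high with a red dot on top, in the middle of the tray between the seats. With the pin down it stands 61 to 88 mm above the worktop; below it is a steel housing 18 mm in diameter, 32 to 56 mm above the worktop. Origin: on its axis, at worktop level with the pin down
- knob_mid (a point): centre of the knob, where to grip it (75 mm above the worktop with the pin down)
- amber_bottle: amber glass bottle with a black cap, loose, 0.15 to 0.29 kg: body 55 mm in diameter up to 92 mm, cap 32 mm in diameter up to 109 mm. Origin: centre of its underside; z up
- white_bottle: white bottle with a green cap, loose, 0.12 to 0.24 kg: body 48 mm in diameter up to 80 mm, cap 29 mm in diameter up to 96 mm. Origin: centre of its underside; z up
- cork_mat: fixed cork mat 100 x 100 x 4 mm on the worktop, left or right of the slide, free for parking a bottle. Origin: centre of its underside (top 4 mm higher)
- mortar: bystander: white porcelain mortar, 88 mm across, 48 mm high, on the side of the slide that the mat is not. Origin: centre of its underside
- sample_jar: bystander: plastic jar with a red cap, 55 mm across, 72 mm high. Origin: centre of its underside
- wash_bottle: bystander: wash bottle with a blue cap and a bent spout, 82 x 57 x 172 mm. Origin: in its underside
- tin: bystander: round aluminium tin, 58 mm across, 36 mm high. Origin: centre of its underside
- beaker: bystander: glass beaker, 52 mm across, 70 mm high. Origin: centre of its underside
Things that resemble listed ones, but are neither listed nor needed, are in the scene too. Leave any purple look-alike of the amber_bottle alone.

How it is judged (in metres and radians):
On the way, in this order (a step that is already met when the one before it is completed fails the run):
1. both bottles stand upright in each other's seats, let go, with the tray still locked in its first hole (((horizontal distance between amber_bottle and seat_left below 0.012 m and z of amber_bottle in the frame of seat_left below 0.004 m and angle between each of amber_bottle, white_bottle's own z axis and vertical below 0.08 rad and horizontal distance between white_bottle and seat_right below 0.012 m and z of white_bottle in the frame of seat_right below 0.004 m) or (horizontal distance between white_bottle and seat_left below 0.012 m and z of white_bottle in the frame of seat_left below 0.004 m and angle between each of white_bottle, amber_bottle's own z axis and vertical below 0.08 rad and horizontal distance between amber_bottle and seat_right below 0.012 m and z of amber_bottle in the frame of seat_right below 0.004 m)) and distance of each of amber_bottle, white_bottle from where it was at the start of the episode above 0.14 m and value of joint tray below 0.005 m and value of joint plunger below 0.003 m and contact force between the fingers and amber_bottle below 0.3 N and contact force between the fingers and white_bottle below 0.3 N), for 0.2 s.
2. the knob is gripped and the pin pulled clear of the first hole (value of joint plunger above 0.007 m and value of joint tray below 0.02 m and contact force between the fingers and knob above 1 N), for 0.05 s.
At the end, for the whole second after the job is handed in: the tray is in the next hole (joint 0.045 to 0.055 m) and at rest, the pin is home (plunger below 3 mm), the fingers still grip the knob (over 3 N), and each bottle stands upright (within 0.08 rad) in the seat that the other left (within 12 mm of its centre, on its floor) (((horizontal distance between amber_bottle and seat_left below 0.012 m and z of amber_bottle in the frame of seat_left below 0.004 m and angle between each of amber_bottle, white_bottle's own z axis and vertical below 0.08 rad and horizontal distance between white_bottle and seat_right below 0.012 m and z of white_bottle in the frame of seat_right below 0.004 m) or (horizontal distance between white_bottle and seat_left below 0.012 m and z of white_bottle in the frame of seat_left below 0.004 m and angle between each of white_bottle, amber_bottle's own z axis and vertical below 0.08 rad and horizontal distance between amber_bottle and seat_right below 0.012 m and z of amber_bottle in the frame of seat_right below 0.004 m)) and distance of each of amber_bottle, white_bottle from where it was at the start of the episode above 0.14 m and value of joint tray between 0.045 and 0.055 m and value of joint plunger below 0.003 m and velocity of joint tray between -0.02 and 0.02 m/s and contact force between the fingers and knob above 3 N); the arm keeps its last pose, push and grip.
It fails at once if a bottle is knocked over (angle between any of amber_bottle, white_bottle's own z axis and vertical above 0.7 rad).
It fails at once if the tray runs well past the next hole (value of joint tray above 0.075 m).
It fails at once if a bystander is displaced (distance of any of mortar, sample_jar, wash_bottle, tin, beaker from where it was at the start of the episode above 0.03 m).
It also fails if it takes over 69 s, if anything falls off the work surface, if the arm or the gripper's body presses on something with over 40 N, if the wrist force passes 120 N, or if a joint passes its speed limit or range.

## Working session

There is one attempt and no reset: what is moved stays moved. The work goes in short steps, Python scripts to look and compute and a tool call to move; the robot and the scene stay as the last step left them, time stands still between calls to the robot, and variables do not carry over. Pictures are saved under pics/ and viewed, at most 10 in all, crops included, and the job is handed in when it is done.

Besides the shell and the picture viewer there is one more tool, called after "Call:" in YAML: its name, and indented under it one key for each argument. step_arm: Moves the arm, as the interface text tells. Its arguments: {"type":"object","properties":{"targets":{"type":"array"},"fingers":{"type":"number"},"newtons":{"type":"number"}},"required":["targets"]}

```bash
mkdir -p pics; ls; python3 - <<'E'
from bench import r, vision
import cv2,numpy as np
for n in ("scene","side"):
    s=vision.snapshot(n); cv2.imwrite(f"pics/{n}0.png",s["img"]); print(n,s["mtx"],s["eye"],s["attitude"],[k for k in s])
s=r.sense(); print(s["time"],s["tool_pos"],s["tcp_rot"],s["finger_gap"])
E
```

```text
pics
scene [[404.53514046   0.         317.82392718]
 [  0.         404.53514046 201.80765023]
 [  0.           0.           1.        ]] [-599.42618983 -657.56415293  989.18165948] [ 55.29427663  -0.53375412 -57.4159376 ] ['img', 'mtx', 'eye', 'attitude']
side [[383.52948986   0.         315.74274005]
 [  0.         383.52948986 199.09285441]
 [  0.           0.           1.        ]] [ 457.77022561 1286.65151765  735.28701998] [ 6.26294182e+01  2.88591536e-02 -1.76813159e+02] ['img', 'mtx', 'eye', 'attitude']
0.1 [229.43123486 553.89449568 252.32046126] [-1.79902486e+02 -9.41630974e-03  1.57495662e+02] 85.13814340918616
```

View pics/scene0.png

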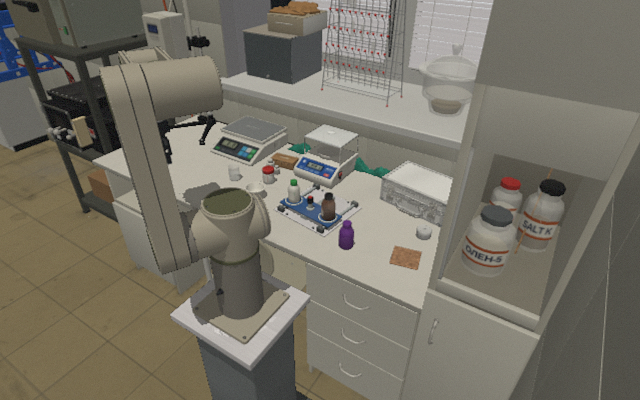

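View pics/side0.png

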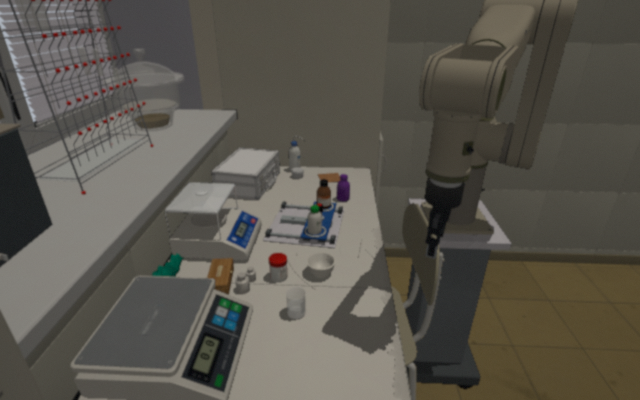

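The scene view shows the white bottle with green cap in the left seat (295,190) and the amber bottle with black cap in the right seat (328,207). The purple look-alike is at (346,235), the mat at (405,258) and the mortar at (255,188). In the side view they are white (315,222), amber (324,195) and purple (343,188).

Things that could be mistaken:
- **Amber:** brown (328,207) against purple (346,235). I choose the brown one.
- **White bottle:** green cap (295,190) against the beaker (234,173), the jar with red cap (268,174) and the wash bottle with blue cap (side view 296,157). I choose the green cap.

```bash
cat > h.py <<'E'
import cv2,numpy as np
from scipy.spatial.transform import Rotation as R
def ray(s,u,v):
    K=s["mtx"]; d=np.array([(u-K[0,2])/K[0,0],-(v-K[1,2])/K[1,1],-1.])
    return np.array(s["eye"]),R.from_euler("xyz",s["attitude"],degrees=True).apply(d)
def plane(s,u,v,z):
    e,d=ray(s,u,v); return e+d*(z-e[2])/d[2]
def proj(s,p):
    q=R.from_euler("xyz",s["attitude"],degrees=True).inv().apply(np.array(p,float)-s["eye"]);K=s["mtx"]
    return K[0,0]*q[0]/-q[2]+K[0,2],K[1,1]*q[1]/q[2]+K[1,2]
def blobs(s,lo,hi,amin=20,roi=None):
    m=cv2.inRange(cv2.cvtColor(s["img"],cv2.COLOR_BGR2HSV),lo,hi)
    if roi: k=np.zeros_like(m);k[roi[1]:roi[3],roi[0]:roi[2]]=1;m=m*k
    n,l,st,c=cv2.connectedComponentsWithStats(m)
    return [(np.round(c[i],1).tolist(),st[i].tolist()) for i in range(1,n) if st[i,4]>=amin]
E
python3 - <<'E'
from bench import r,vision
from h import *
s=vision.snapshot("scene"); f=lambda u,v,z:plane(s,u,v,z).round(0)[:2]
print("green",blobs(s,(40,80,40),(85,255,255),8,(270,170,320,210)))
print("green cap",f(294.5,183,90),"ambercap",f(328.5,196,109),"purple",f(347,224,105),"mat",f(405,258,4),"knob",f(310,200,88))
print("mortar",f(255,187,40),"tin",f(424,231,30),"jar",f(268,170,72),"wash?",f(234,173,40))
for p in((283,207),(312,184),(361,209),(332,232)): print("plate",p,f(*p,6))
im=cv2.resize(s["img"][160:280,220:440],None,fx=3.6,fy=3.6,interpolation=cv2.INTER_CUBIC);cv2.imwrite("pics/crop.png",im)
w=vision.snapshot("wrist");print(w["eye"],w["attitude"],w["mtx"][0])
E
```

```text
green [([293.5, 182.2], [291, 179, 6, 7, 36])]
green cap [562. 190.] ambercap [532.   7.] purple [ 421. -139.] mat [ 478. -349.] knob [495.  69.]
mortar [505. 362.] tin [ 630. -360.] jar [609. 370.] wash? [544. 518.]
plate (283, 207) [489. 200.]
plate (312, 184) [707. 198.]
plate (361, 209) [656. -79.]
plate (332, 232) [459. -57.]
[160.48422745 580.85389125 374.58775787] [-16.85407282   0.0702706   67.48179397] [325.41706691   0.         320.97703235]
```

View pics/crop.png

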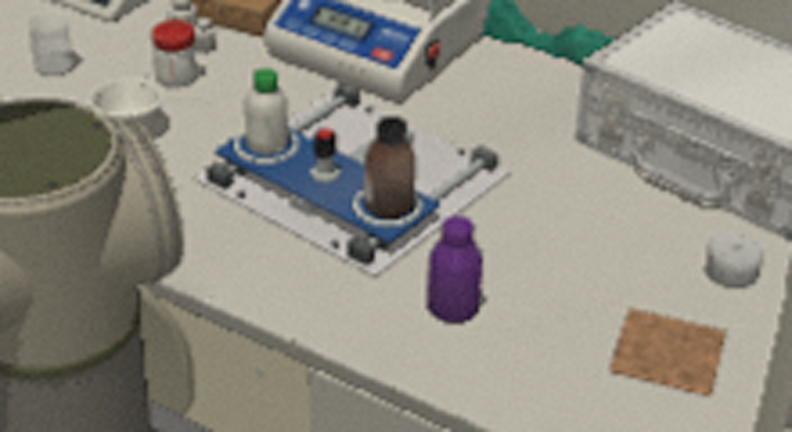

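The crop confirms the brown bottle with black cap on the tray's right seat (390,170), the white one with green cap on the left (266,115), and the purple look-alike off the tray. I'll move above the tray for a close view.

Call:
step_arm:
  targets:
    - [[36,-36,6,0,0,-0.1],[60,-78,10,0,0,-0.2],[80,-115,20,0,0,-0.3],[100,-152,30,0,0,-0.4],[120,-188,30,0,0,-0.5],[140,-224,30,0,0,-0.6],[160,-260,30,0,0,-0.7],[180,-296,30,0,0,-0.8],[200,-332,30,0,0,-0.9],[220,-368,30,0,0,-1.0],[240,-400,30,0,0,-1.1],[260,-430,30,0,0,-1.2]]
  fingers: -1

```text
time: 1.2
tool_pos: [486.7, 127.6, 283.5]
tcp_rot: [180.0, -0.0, 88.5]
ft_force: [0.4, 1.0, -0.4]
finger_gap: 85.2
grip_force: 0.0
```

Call:
step_arm:
  targets:
    - [[20,-10,-5,0,0,-0.1],[40,-20,-10,0,0,-0.1],[40,-20,-10,0,0,-0.1],[40,-20,-10,0,0,-0.1]]

```text
time: 1.53
tool_pos: [526.2, 108.8, 272.3]
tcp_rot: [-179.9, 0.0, 82.9]
ft_force: [-0.5, 0.4, -0.2]
finger_gap: 85.6
grip_force: 0.0
```

```bash
python3 - <<'E'
from bench import r,vision
from h import *
import pickle
s=vision.snapshot("wrist"); pickle.dump(s,open("w1.pkl","wb")); cv2.imwrite("pics/w1.png",s["img"])
print(s["eye"],s["attitude"]); t=r.sense(); print(t["time"],t["tool_pos"],t["tcp_rot"],t["ft_force"])
E
```

```text
[534.94085167 180.71744739 394.41278543] [-16.88593708   0.13704887  -7.08950016]
1.5833 [525.82059105 109.55489923 272.79741574] [-1.79912653e+02  4.48326111e-03  8.29920750e+01] [-0.60013049 -0.21463074  0.32600447]
```

View pics/w1.png

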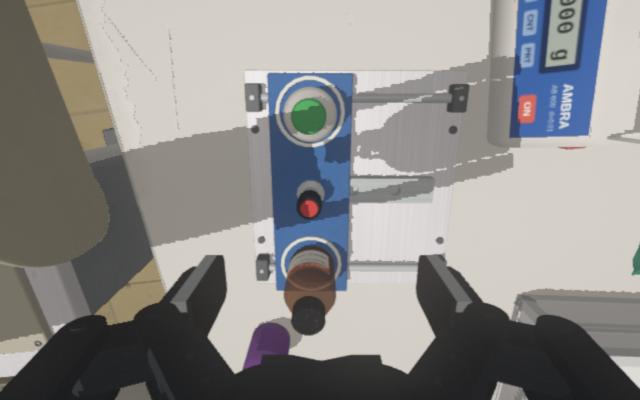

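The wrist view shows the green cap (309,117), the knob's red dot (310,208), the amber bottle's black cap (308,316), and seat rings centred near (310,110) and (311,265). The blue tray's edges run x≈270–350 px.

```bash
python3 - <<'E'
from h import *
import pickle
s=pickle.load(open("w1.pkl","rb"))
g=blobs(s,(40,80,40),(85,255,255),200,(270,70,350,150)); rd=blobs(s,(0,150,120),(8,255,255),60,(290,190,330,225))
bl=blobs(s,(100,130,40),(125,255,255),500,(230,60,380,300))
print(g,rd,bl)
print("green",plane(s,*g[0][0],128)); print("knob",plane(s,*rd[0][0],88))
hsv=cv2.cvtColor(s["img"],cv2.COLOR_BGR2HSV)
m=cv2.inRange(hsv,(100,130,40),(125,255,255)); 
# tray edges: left/right blue columns per row
L=[];Rr=[]
for v in list(range(78,105,3))+list(range(150,175,3))+list(range(225,240,3)):
    u=np.where(m[v,255:365])[0]+255; L.append(plane(s,u[0],v,32)[:2]);Rr.append(plane(s,u[-1]+1,v,32)[:2])
for P in(L,Rr):
    P=np.array(P,np.float32); d=cv2.fitLine(P,cv2.DIST_HUBER,0,.01,.01).ravel(); print("edge dir deg",np.degrees(np.arctan2(d[1],d[0])),d[2:])
# black cap
k=cv2.inRange(hsv,(0,0,0),(180,255,60)); k[:, :285]=0;k[:,335:]=0;k[:290]=0;k[340:]=0
u=np.argwhere(k)[:,::-1]; c,rad=cv2.minEnclosingCircle(np.ascontiguousarray(u.astype(np.float32))); print("cap",c,rad,plane(s,*c,141))
# white lip of left seat: white ring pixels
w=cv2.inRange(hsv,(0,0,170),(180,60,255))
for roi,z in(((265,70,355,150),36),((275,230,350,300),36)):
    q=np.zeros_like(w);q[roi[1]:roi[3],roi[0]:roi[2]]=w[roi[1]:roi[3],roi[0]:roi[2]]
    n,l,st,ce=cv2.connectedComponentsWithStats(q); 
    print([(st[i].tolist()) for i in range(1,n) if st[i,4]>60])
cv2.imwrite("pics/w1c.png",cv2.resize(s["img"][60:360,230:390],None,fx=1.9,fy=1.9))
E
```

```text
[([308.3, 115.8], [292, 99, 34, 35, 944])] [([308.9, 208.2], [301, 201, 16, 16, 194])] [([332.1, 173.6], [313, 146, 36, 56, 963]), ([305.8, 230.0], [276, 217, 62, 34, 831])]
green [522.78865679 169.77687714 128.        ]
knob [509.56400342  79.8085577   88.        ]Traceback (most recent call last):
  File "<stdin>", line 13, in <module>
IndexError: index 0 is out of bounds for axis 0 with size 0
```

```bash
python3 - <<'E'
from h import *
import pickle
s=pickle.load(open("w1.pkl","rb"))
hsv=cv2.cvtColor(s["img"],cv2.COLOR_BGR2HSV)
m=cv2.inRange(hsv,(95,90,20),(130,255,255)); 
L=[];Rr=[]
for v in list(range(80,245,3)):
    u=np.where(m[v,255:365])[0]+255
    if len(u)<8: continue
    L.append(plane(s,u[0],v,32)[:2]);Rr.append(plane(s,u[-1]+1,v,32)[:2])
for P in(L,Rr):
    P=np.array(P,np.float32); d=cv2.fitLine(P,cv2.DIST_HUBER,0,.01,.01).ravel(); print("edge",len(P),np.degrees(np.arctan2(d[1],d[0])),d[2:])
k=cv2.inRange(hsv,(0,0,0),(180,255,60)); k[:, :288]=0;k[:,330:]=0;k[:305]=0;k[338:]=0
u=np.argwhere(k)[:,::-1]; c,rad=cv2.minEnclosingCircle(np.ascontiguousarray(u.astype(np.float32))); print("cap",c,rad,plane(s,*c,141))
# lip points: outermost white in rays from seat centre guess
w=cv2.inRange(hsv,(0,0,150),(180,70,255))
for gx,gy,rg in((522.8,169.8,(0,360)),(496.5,-9.3,(20,160))):
    pts=[]
    for a in np.radians(np.arange(*rg,4)):
        for rr in np.arange(50,28,-.4):
            p=(gx+rr*np.cos(a),gy+rr*np.sin(a),36); x,y=np.round(proj(s,p)).astype(int)
            if w[y,x] and rr<46: pts.append(p[:2]);break
    pts=np.array(pts); A=np.c_[2*pts,np.ones(len(pts))]
    for _ in range(4):
        q=np.linalg.lstsq(A,(pts**2).sum(1),rcond=None)[0]; R0=np.sqrt(q[2]+q[0]**2+q[1]**2)
        e=np.abs(np.hypot(*(pts-q[:2]).T)-R0); ok=e<max(1.2,np.median(e)*2); pts,A=pts[ok],A[ok]
    print("seat",q[:2],R0,len(pts))
E
```

```text
edge 55 82.81917 [470.68616 119.78294]
edge 55 82.86773 [558.7945  116.54023]
cap (308.5, 316.5) 17.902612686157227 [499.57573549  -6.24829982 141.        ]
seat [524.00950764 174.79998502] 40.508084311899815 44
seat [496.41077906  -8.14920321] 36.10774892338894 24
```

Call:
step_arm:
  targets:
    - [[-8,-36,-20,0,0,0],[-16,-70,-40,0,0,0],[-23,-105,-60,0,0,0],[-27,-116,-80,0,0,0],[-27,-116,-80,0,0,0],[-27,-116,-80,0,0,0],[-27,-116,-80,0,0,0]]
  fingers: -1
  newtons: 30

```text
time: 2.17
tool_pos: [499.7, -5.2, 194.8]
tcp_rot: [179.9, -0.0, 83.1]
ft_force: [-0.3, 0.5, 0.5]
finger_gap: 85.6
grip_force: 0.0
```

```bash
python3 - <<'E'
from bench import r,vision
from h import *
for i in range(3):
    t=r.sense(); print(t["time"],t["tool_pos"],t["tcp_rot"])
s=vision.snapshot("scene")
print("mat",[(b,plane(s,*b[0],4)[:2]) for b in blobs(s,(5,60,60),(20,200,255),150,(380,240,430,275))])
print("purple",[(b,plane(s,*b[0],45)[:2]) for b in blobs(s,(125,80,30),(155,255,255),80)])
s=vision.snapshot("side")
print("mat",[(b,plane(s,*b[0],4)[:2]) for b in blobs(s,(5,60,60),(20,200,255),40,(310,165,350,190))])
print("purple",[(b,plane(s,*b[0],45)[:2]) for b in blobs(s,(125,80,30),(155,255,255),80)])
E
```

```text
2.1667 [499.71363111  -5.17492974 194.78002665] [ 1.79895648e+02 -3.48949946e-02  8.30714543e+01]
2.1667 [499.71363111  -5.17492974 194.78002665] [ 1.79895648e+02 -3.48949946e-02  8.30714543e+01]
2.1667 [499.71363111  -5.17492974 194.78002665] [ 1.79895648e+02 -3.48949946e-02  8.30714543e+01]
mat [(([405.3, 257.2], [389, 246, 33, 24, 536]), array([ 482.82004807, -348.64172643]))]
purple [(([346.0, 235.4], [339, 220, 15, 29, 330]), array([ 428.67187184, -133.44783046]))]
mat [(([329.6, 176.8], [318, 173, 22, 10, 165]), array([ 484.61864973, -353.42983444]))]
purple [(([343.0, 188.8], [337, 175, 12, 26, 247]), array([ 425.01598814, -143.07579721]))]
```

Call:
step_arm:
  targets:
    - [[0,-2,-25,0,0,0],[0,-2,-50,0,0,0],[0,-2,-75,0,0,0],[0,-2,-90,0,0,0],[0,-2,-95,0,0,0],[0,-2,-95,0,0,0],[0,-2,-95,0,0,0]]

```text
time: 2.85
tool_pos: [500.2, -7.9, 99.6]
tcp_rot: [179.9, -0.0, 83.1]
ft_force: [-0.1, 0.7, 0.5]
finger_gap: 85.7
grip_force: 0.0
```

Call:
step_arm:
  targets:
    - [[0,0,0,0,0,0],[0,0,0,0,0,0],[0,0,0,0,0,0],[0,0,0,0,0,0],[0,0,0,0,0,0],[0,0,0,0,0,0],[0,0,0,0,0,0],[0,0,0,0,0,0]]
  fingers: 1
  newtons: 30

```text
time: 3.52
tool_pos: [500.3, -8.5, 99.8]
tcp_rot: [179.9, -0.0, 83.0]
ft_force: [-0.5, 2.0, 6.3]
finger_gap: 54.8
grip_force: 32.0
```

Call:
step_arm:
  targets:
    - [[0,0,6,0,0,0],[0,0,18,0,0,0],[0,0,36,0,0,0],[0,0,58,0,0,0],[0,0,80,0,0,0],[0,-8,98,0,0,0],[-1,-25,108,0,0,0],[-2,-47,110,0,0,0],[-4,-72,110,0,0,0],[-5,-100,110,0,0,0],[-6,-130,110,0,0,0],[-8,-160,110,0,0,0]]

```text
time: 4.52
tool_pos: [490.9, -169.5, 209.2]
tcp_rot: [180.0, 0.0, 83.0]
ft_force: [0.2, -0.4, -2.0]
finger_gap: 54.4
grip_force: 32.6
```

Call:
step_arm:
  targets:
    - [[-2,-30,0,0,0,0],[-3,-60,0,0,0,0],[-5,-90,0,0,0,0],[-6,-117,0,0,0,0],[-7,-140,-5,0,0,0],[-8,-160,-15,0,0,0],[-9,-174,-30,0,0,0],[-9,-181,-50,0,0,0],[-9,-182,-72,0,0,0],[-9,-182,-94,0,0,0],[-9,-182,-112,0,0,0],[-9,-182,-124,0,0,0]]

```text
time: 5.52
tool_pos: [481.0, -349.6, 82.3]
tcp_rot: [-179.8, -0.1, 83.0]
ft_force: [-0.7, 1.0, -2.3]
finger_gap: 54.5
grip_force: 32.5
```

Call:
step_arm:
  targets:
    - [[0,0,-4,0,0,0],[0,0,-8,0,0,0],[0,0,-11,0,0,0],[0,0,-12,0,0,0],[0,0,-12,0,0,0]]

```text
time: 5.93
tool_pos: [482.7, -350.7, 73.2]
tcp_rot: [179.9, 0.0, 83.0]
ft_force: [-0.5, 0.1, -2.8]
finger_gap: 54.3
grip_force: 32.5
```

Call:
step_arm:
  targets:
    - [[0,0,-0.7,0,0,0],[0,0,-1.4,0,0,0],[0,0,-1.4,0,0,0]]

```text
time: 6.18
tool_pos: [482.7, -350.8, 71.9]
tcp_rot: [179.9, 0.1, 83.0]
ft_force: [-1.2, 0.1, 2.2]
finger_gap: 54.4
grip_force: 32.7
```

Call:
step_arm:
  targets:
    - [[0,0,0,0,0,0],[0,0,0,0,0,0],[0,0,0,0,0,0],[0,0,0,0,0,0],[0,0,0,0,0,0],[0,0,0,0,0,0]]
  fingers: -1

```text
time: 6.68
tool_pos: [482.2, -350.4, 70.9]
tcp_rot: [180.0, 0.0, 83.0]
ft_force: [-0.0, 0.7, -0.1]
finger_gap: 85.6
grip_force: 0.0
```

Call:
step_arm:
  targets:
    - [[0,0,20,0,0,0],[0,0,45,0,0,0],[0,0,75,0,0,0],[0,0,105,0,0,0],[0,20,125,0,0,0],[0,55,130,0,0,0],[0,95,130,0,0,0],[0,135,130,0,0,0],[0,175,130,0,0,0],[8,215,130,0,0,0],[12,255,130,0,0,0],[16,295,130,0,0,0]]

```text
time: 7.68
tool_pos: [498.0, -53.6, 201.1]
tcp_rot: [180.0, 0.0, 83.0]
ft_force: [0.1, 0.6, -0.3]
finger_gap: 85.3
grip_force: 0.0
```

```bash
python3 - <<'E'
from bench import r,vision
from h import *
import pickle
t=r.sense(); print(t["time"],t["tool_pos"])
s=vision.snapshot("wrist"); pickle.dump(s,open("w2.pkl","wb")); cv2.imwrite("pics/w2.png",s["img"])
g=blobs(s,(40,80,40),(85,255,255),200); rd=blobs(s,(0,150,120),(8,255,255),60)
for b in g: print("g",b,plane(s,*b[0],128)[:2])
for b in rd: print("r",b,plane(s,*b[0],88)[:2])
s=vision.snapshot("side"); cv2.imwrite("pics/s2.png",s["img"])
E
```

```text
7.6833 [498.04908993 -53.56424703 201.14162383]
r ([314.8, 5.0], [302, 0, 27, 13, 262]) [509.60631527  76.36311057]
```

View pics/w2.png

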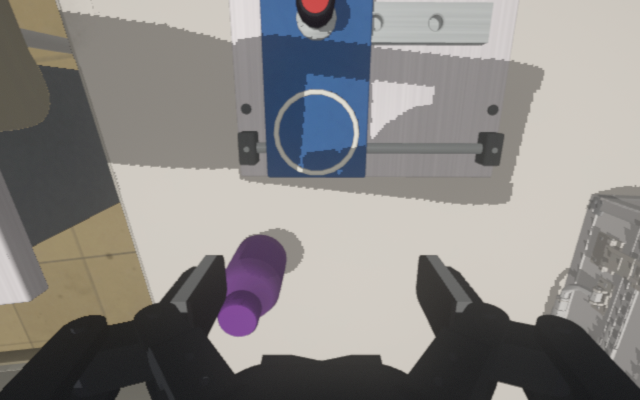

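The wrist view shows the empty right seat ring centred near (316,132), the knob at (315,5) and the purple look-alike upright at (258,280), untouched.

```bash
cat >> h.py <<'E'
def ring(s,u0,v0,sz=60):
    hsv=cv2.cvtColor(s["img"],cv2.COLOR_BGR2HSV)
    m=cv2.inRange(hsv,(0,0,110),(180,75,255)); k=np.zeros_like(m); cv2.circle(k,(int(u0),int(v0)),sz,255,-1); m&=k
    n,l,st,c=cv2.connectedComponentsWithStats(m); out=[]
    for i in range(1,n):
        if st[i,4]<300 or st[i,2]<60: continue
        cn,_=cv2.findContours((l==i).astype(np.uint8),cv2.RETR_EXTERNAL,cv2.CHAIN_APPROX_NONE)
        e=cv2.fitEllipse(max(cn,key=len)); P=np.array([plane(s,*p[0],36)[:2] for p in max(cn,key=len)],np.float32)
        out.append((e,plane(s,*e[0],36)[:2],cv2.minEnclosingCircle(P)))
    return out
E
python3 - <<'E'
from h import *
import pickle
s=pickle.load(open("w2.pkl","rb"))
for o in ring(s,316,132,52): print(o)
E
```

```text
(((316.027587890625, 131.81849670410156), (84.67237854003906, 86.02465057373047), 175.39544677734375), array([498.92848745,  -7.68398542]), ((498.7659606933594, -9.308903694152832), 37.49055480957031))
```

Call:
step_arm:
  targets:
    - [[4,37,0,0,0,0],[8,74,0,0,0,0],[12,111,0,0,0,0],[16,148,0,0,0,0],[20,185,0,0,0,0],[23,212,0,0,0,0],[24,223,0,0,0,0],[24,223,0,0,0,0],[24,223,-10,0,0,0],[24,223,-30,0,0,0],[24,223,-45,0,0,0],[24,223,-45,0,0,0]]

```text
time: 8.78
tool_pos: [519.9, 165.1, 151.4]
tcp_rot: [-179.7, 0.2, 82.9]
ft_force: [-0.6, -0.1, -0.6]
finger_gap: 85.5
grip_force: 0.0
```

Call:
step_arm:
  targets:
    - [[0,0,0,0,0,0],[0,0,0,0,0,0]]

```text
time: 8.95
tool_pos: [522.6, 166.5, 156.4]
tcp_rot: [180.0, 0.0, 82.9]
ft_force: [-0.2, 0.4, 0.4]
finger_gap: 85.6
grip_force: 0.0
```

Call:
step_arm:
  targets:
    - [[0,3,-20,0,0,0],[0,3,-42,0,0,0],[0,3,-60,0,0,0],[0,3,-69,0,0,0],[0,3,-69,0,0,0],[0,3,-69,0,0,0]]

```text
time: 9.45
tool_pos: [522.7, 170.5, 87.7]
tcp_rot: [180.0, -0.0, 83.0]
ft_force: [0.0, 0.2, 0.7]
finger_gap: 85.6
grip_force: 0.0
```

Call:
step_arm:
  targets:
    - [[0,0,0,0,0,0],[0,0,0,0,0,0],[0,0,0,0,0,0],[0,0,0,0,0,0],[0,0,0,0,0,0],[0,0,0,0,0,0],[0,0,0,0,0,0],[0,0,0,0,0,0]]
  fingers: 1
  newtons: 30

```text
time: 10.12
tool_pos: [523.2, 170.8, 88.4]
tcp_rot: [179.9, -0.0, 83.0]
ft_force: [-0.7, -1.4, 7.1]
finger_gap: 47.2
grip_force: 30.7
```

Call:
step_arm:
  targets:
    - [[0,0,6,0,0,0],[0,0,18,0,0,0],[0,0,36,0,0,0],[0,0,58,0,0,0],[0,-3,78,0,0,0],[-2,-15,90,0,0,0],[-5,-37,90,0,0,0],[-9,-64,90,0,0,0],[-13,-94,90,0,0,0],[-17,-124,90,0,0,0],[-20,-150,90,0,0,0],[-23,-169,90,0,0,0]]

```text
time: 11.12
tool_pos: [498.7, -0.4, 177.7]
tcp_rot: [180.0, 0.0, 83.0]
ft_force: [0.4, -0.3, -2.4]
finger_gap: 47.6
grip_force: 31.5
```

Call:
step_arm:
  targets:
    - [[-1,-8,0,0,0,0],[-1,-10,0,0,0,0],[-1,-10,-8,0,0,0],[-1,-10,-25,0,0,0],[-1,-10,-45,0,0,0],[-1,-10,-62,0,0,0],[-1,-10,-74,0,0,0],[-1,-10,-80,0,0,0],[-1,-10,-80,0,0,0],[-1,-10,-80,0,0,0]]

```text
time: 11.95
tool_pos: [498.4, -7.9, 97.1]
tcp_rot: [-180.0, -0.0, 83.0]
ft_force: [0.4, -0.3, -2.5]
finger_gap: 47.2
grip_force: 31.4
```

Call:
step_arm:
  targets:
    - [[0,-1,-3,0,0,0],[0,-1,-6,0,0,0],[0,-1,-8,0,0,0],[0,-1,-9.5,0,0,0],[0,-1,-9.5,0,0,0],[0,-1,-9.5,0,0,0]]

```text
time: 12.45
tool_pos: [499.1, -9.6, 88.4]
tcp_rot: [179.9, 0.0, 83.0]
ft_force: [1.1, 0.2, 3.7]
finger_gap: 47.1
grip_force: 31.7
```

Contact is felt on the seat floor. I'll release, rise, and look at the now empty left seat.

Call:
step_arm:
  targets:
    - [[0,0,0,0,0,0],[0,0,0,0,0,0],[0,0,0,0,0,0],[0,0,0,0,0,0],[0,0,0,0,0,0],[0,0,0,0,0,0]]
  fingers: -1

```text
time: 12.95
tool_pos: [498.1, -9.4, 87.3]
tcp_rot: [-180.0, -0.0, 83.0]
ft_force: [0.0, 0.6, -0.3]
finger_gap: 85.1
grip_force: 0.0
```

Call:
step_arm:
  targets:
    - [[0,0,15,0,0,0],[0,0,40,0,0,0],[0,0,75,0,0,0],[0,0,110,0,0,0],[0,10,145,0,0,0],[0,45,160,0,0,0],[0,80,170,0,0,0],[0,95,175,0,0,0],[0,95,175,0,0,0],[0,95,175,0,0,0]]

```text
time: 13.78
tool_pos: [498.2, 86.2, 262.6]
tcp_rot: [180.0, 0.0, 83.1]
ft_force: [0.1, -0.1, 0.5]
finger_gap: 85.2
grip_force: 0.0
```

```bash
python3 - <<'E'
from bench import r,vision
from h import *
import pickle
t=r.sense(); print(t["time"],t["tool_pos"])
s=vision.snapshot("wrist"); pickle.dump(s,open("w3.pkl","wb")); cv2.imwrite("pics/w3.png",s["img"])
g=blobs(s,(40,80,40),(85,255,255),200,(200,200,440,400)); rd=blobs(s,(0,150,120),(8,255,255),60,(250,150,380,300))
for b in g: print("g",b,plane(s,*b[0],128)[:2])
for b in rd: print("r",b,plane(s,*b[0],88)[:2])
u,v=proj(s,(521,169.3,36))
for o in ring(s,u,v,50): print(o)
s=vision.snapshot("scene")
k=cv2.inRange(cv2.cvtColor(s["img"],cv2.COLOR_BGR2HSV),(0,0,0),(180,255,70)); x,y=map(int,proj(s,(483,-350,113))); print(x,y)
k2=np.zeros_like(k);k2[y-12:y+13,x-12:x+13]=k[y-12:y+13,x-12:x+13]; n,l,st,c=cv2.connectedComponentsWithStats(k2); print(st[1:],c[1:])
cv2.imwrite("pics/p3.png",cv2.resize(s["img"][160:280,220:440],None,fx=3.6,fy=3.6,interpolation=cv2.INTER_CUBIC))
E
```

```text
13.7833 [498.22723408  86.20783489 262.55235395]
g ([334.5, 289.8], [320, 273, 30, 34, 824]) [498.86988277  -6.1748771 ]
r ([335.2, 185.7], [327, 178, 18, 17, 234]) [510.43252099  79.48530509]
(((334.5064697265625, 84.71326446533203), (72.94474029541016, 77.2568130493164), 7.318763732910156), array([521.77069357, 170.78893587]), ((521.5655517578125, 169.51683044433594), 37.60102462768555))
409 233
[[406 232  10   9  70]
 [402 244   2   2   3]] [[410.58571429 236.11428571]
 [402.33333333 244.33333333]]
```

View pics/w3.png

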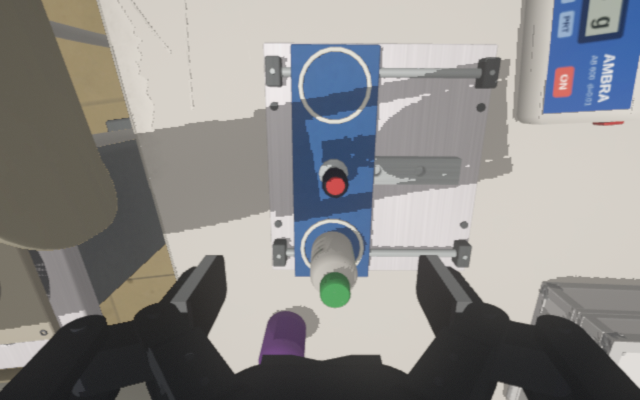

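View pics/p3.png

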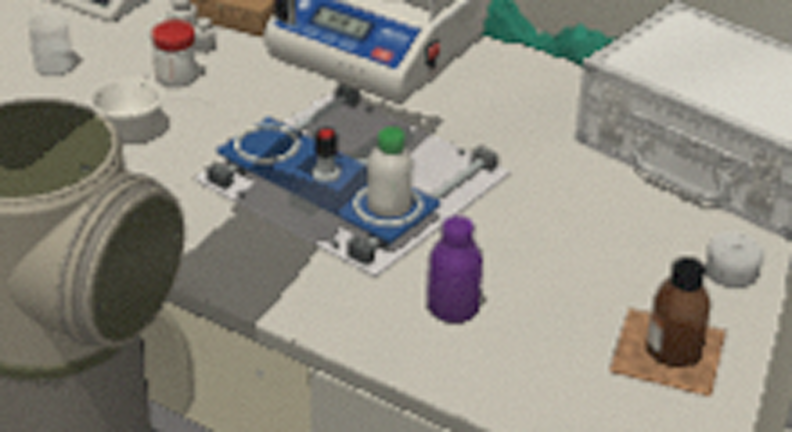

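The wrist view shows the empty left seat ring centred at (334,85) and the white bottle upright inside the right ring (green cap 334,290). The scene crop shows the amber bottle standing on the mat (680,310). Now I'll fetch amber.

Call:
step_arm:
  targets:
    - [[-1,-38,0,0,0,0],[-2,-76,0,0,0,0],[-4,-114,0,0,0,0],[-6,-152,0,0,0,0],[-8,-190,-5,0,0,0],[-10,-228,-10,0,0,0],[-11,-266,-15,0,0,0],[-12,-304,-25,0,0,0],[-13,-342,-35,0,0,0],[-14,-380,-45,0,0,0],[-15,-415,-55,0,0,0],[-16,-437,-60,0,0,0]]

```text
time: 14.88
tool_pos: [479.5, -355.4, 199.7]
tcp_rot: [-179.8, -0.0, 82.8]
ft_force: [0.8, 0.6, 0.2]
finger_gap: 85.2
grip_force: 0.0
```

Call:
step_arm:
  targets:
    - [[0,0,-10,0,0,0],[0,0,-30,0,0,0],[0,0,-50,0,0,0],[0,0,-50,0,0,0],[0,0,-50,0,0,0]]

```text
time: 15.3
tool_pos: [480.5, -350.6, 150.4]
tcp_rot: [-179.8, -0.1, 83.0]
ft_force: [-0.3, 0.7, 0.2]
finger_gap: 85.2
grip_force: 0.0
```

Call:
step_arm:
  targets:
    - [[1,0,-22,0,0,0],[1,0,-46,0,0,0],[1,0,-66,0,0,0],[1,0,-77,0,0,0],[1,0,-79,0,0,0],[1,0,-79,0,0,0],[1,0,-79,0,0,0]]

```text
time: 15.88
tool_pos: [484.0, -352.1, 75.2]
tcp_rot: [179.9, 0.1, 83.0]
ft_force: [-0.4, -0.4, 0.7]
finger_gap: 85.6
grip_force: 0.0
```

Call:
step_arm:
  targets:
    - [[0,0,0,0,0,0],[0,0,0,0,0,0],[0,0,0,0,0,0],[0,0,0,0,0,0],[0,0,0,0,0,0],[0,0,0,0,0,0],[0,0,0,0,0,0],[0,0,0,0,0,0]]
  fingers: 1

```text
time: 16.55
tool_pos: [483.6, -352.0, 74.8]
tcp_rot: [179.9, 0.1, 83.0]
ft_force: [-1.8, 1.1, 6.7]
finger_gap: 54.8
grip_force: 31.7
```

Call:
step_arm:
  targets:
    - [[0,0,6,0,0,0],[0,0,18,0,0,0],[0,0,36,0,0,0],[0,0,60,0,0,0],[0,0,86,0,0,0],[0,2,112,0,0,0],[1,10,132,0,0,0],[2,25,143,0,0,0],[3,46,148,0,0,0],[5,72,148,0,0,0],[7,100,148,0,0,0],[9,130,148,0,0,0]]

```text
time: 17.55
tool_pos: [492.0, -220.6, 222.4]
tcp_rot: [180.0, 0.0, 83.0]
ft_force: [0.6, 1.1, -2.7]
finger_gap: 54.5
grip_force: 32.5
```

Call:
step_arm:
  targets:
    - [[2,30,0,0,0,0],[4,60,0,0,0,0],[6,92,0,0,0,0],[9,124,0,0,0,0],[11,156,0,0,0,0],[14,188,0,0,0,0],[16,220,0,0,0,0],[19,252,0,0,0,0],[21,282,0,0,0,0],[23,312,0,0,0,0],[25,338,0,0,0,0],[27,360,0,0,0,0]]

```text
time: 18.55
tool_pos: [518.8, 140.7, 222.2]
tcp_rot: [180.0, -0.0, 83.1]
ft_force: [0.2, -0.1, -2.3]
finger_gap: 54.3
grip_force: 32.4
```

Call:
step_arm:
  targets:
    - [[1,16,0,0,0,0],[2,26,0,0,0,0],[2,30,-3,0,0,0],[2,30,-15,0,0,0],[2,30,-35,0,0,0],[2,30,-58,0,0,0],[2,30,-80,0,0,0],[2,30,-96,0,0,0],[2,30,-105,0,0,0],[2,30,-108,0,0,0],[2,30,-108,0,0,0],[2,30,-108,0,0,0]]

```text
time: 19.55
tool_pos: [521.8, 168.3, 114.2]
tcp_rot: [179.9, -0.0, 83.0]
ft_force: [-0.3, 0.4, -3.1]
finger_gap: 54.3
grip_force: 32.4
```

```bash
python3 - <<'E'
from bench import r,vision
from h import *
t=r.sense(); print(t["time"],t["tool_pos"],t["ft_force"])
s=vision.snapshot("wrist"); cv2.imwrite("pics/w4.png",s["img"])
# lip of left seat projected
print(proj(s,(521.5,169.5,36)))
E
```

```text
19.55 [521.80348177 168.3286474  114.23569749] [-0.29690834  0.3916735  -3.05175124]
(np.float64(320.99146692475364), np.float64(213.719657302302))
```

View pics/w4.png

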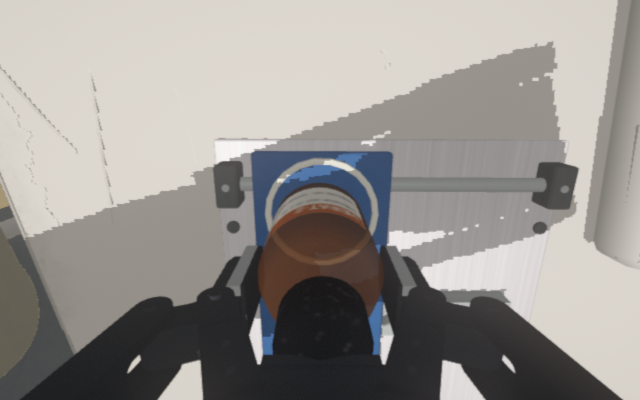

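The bottle's base edge shows at about (321,186), inside the ring centred at (322,211). I'll check the y offset from it.

```bash
python3 - <<'E'
from bench import vision
from h import *
s=vision.snapshot("wrist")
for v in(184,186,188): print(v,plane(s,321,v,43.4)[:2]-27.5*np.array([.1245,.992]))
print("ring top/bottom at z36:",plane(s,322,158,36)[:2],plane(s,322,264,36)[:2])
E
```

```text
184 [521.15543522 164.05096374]
186 [521.00062106 162.79402626]
188 [520.84523678 161.53245998]
ring top/bottom at z36: [527.0153901  205.91954783] [518.11711247 133.14073242]
```

```bash
python3 - <<'E'
from bench import vision
from h import *
s=vision.snapshot("wrist")
print([(v,s["img"][v,319:324].mean(0).astype(int).tolist()) for v in list(range(176,212,2))])
print([(v,s["img"][v,319:324].mean(0).astype(int).tolist()) for v in list(range(262,290,2))])
n=np.array([.1245,.992])
for v in(276,278,280): print(v,plane(s,321,v,152.4)[:2]-16*n)
# body shoulder widest: left/right body edges at row of centre
print(s["eye"], plane(s,321,205,95)[:2]-27.5*n)
E
```

```text
[(176, [116, 82, 59]), (178, [108, 76, 56]), (180, [108, 76, 56]), (182, [95, 69, 57]), (184, [47, 51, 61]), (186, [54, 58, 68]), (188, [126, 132, 136]), (190, [130, 137, 141]), (192, [115, 120, 123]), (194, [125, 132, 135]), (196, [130, 137, 141]), (198, [127, 133, 137]), (200, [121, 127, 130]), (202, [122, 130, 137]), (204, [70, 86, 119]), (206, [82, 97, 124]), (208, [65, 82, 117]), (210, [43, 62, 109])]
[(262, [69, 90, 120]), (264, [66, 86, 115]), (266, [52, 62, 85]), (268, [51, 61, 83]), (270, [51, 61, 82]), (272, [45, 56, 81]), (274, [42, 54, 79]), (276, [31, 34, 44]), (278, [25, 25, 26]), (280, [25, 24, 25]), (282, [25, 24, 25]), (284, [25, 24, 25]), (286, [26, 24, 26]), (288, [25, 23, 25])]
276 [522.48667385 175.57697773]
278 [522.40594847 174.92075608]
280 [522.3248985  174.26189577]
[530.32999054 240.47977217 237.08790387] [521.56901124 167.35502487]
```

Call:
step_arm:
  targets:
    - [[0,1.5,0,0,0,0],[0,3,0,0,0,0],[0,3,-3,0,0,0],[0,3,-6,0,0,0],[0,3,-8,0,0,0],[0,3,-9.5,0,0,0],[0,3,-10.5,0,0,0],[0,3,-10.5,0,0,0],[0,3,-10.5,0,0,0]]

```text
time: 20.45
tool_pos: [521.3, 171.6, 102.9]
tcp_rot: [180.0, -0.0, 83.0]
ft_force: [0.5, 0.0, -2.0]
finger_gap: 54.4
grip_force: 32.3
```

Still carrying (no contact), so I'll lower a little more.

Call:
step_arm:
  targets:
    - [[0,0,-1,0,0,0],[0,0,-1,0,0,0],[0,0,-2,0,0,0],[0,0,-2,0,0,0]]

```text
time: 20.78
tool_pos: [521.7, 171.8, 102.7]
tcp_rot: [179.9, -0.0, 83.0]
ft_force: [-5.5, -1.4, 10.8]
finger_gap: 54.5
grip_force: 33.4
```

Call:
step_arm:
  targets:
    - [[0,0,1,0,0,0],[0,0,1,0,0,0]]

```text
time: 20.95
tool_pos: [521.6, 171.8, 102.7]
tcp_rot: [179.9, -0.0, 83.0]
ft_force: [-3.4, -0.5, 6.3]
finger_gap: 54.5
grip_force: 33.0
```

Call:
step_arm:
  targets:
    - [[0,0,0,0,0,0],[0,0,0,0,0,0],[0,0,0,0,0,0],[0,0,0,0,0,0],[0,0,0,0,0,0],[0,0,0,0,0,0]]
  fingers: -1

```text
time: 21.45
tool_pos: [521.1, 171.6, 101.7]
tcp_rot: [-180.0, 0.0, 83.0]
ft_force: [0.6, -1.0, -0.5]
finger_gap: 85.8
grip_force: 0.0
```

Call:
step_arm:
  targets:
    - [[0,0,15,0,0,0],[0,0,40,0,0,0],[0,0,75,0,0,0],[0,-20,105,0,0,0],[-5,-50,130,0,0,0],[-10,-80,130,0,0,0],[-11,-91,130,0,0,0],[-11,-91,130,0,0,0],[-11,-91,130,0,0,0]]

```text
time: 22.2
tool_pos: [509.9, 80.4, 231.3]
tcp_rot: [-179.9, -0.0, 82.9]
ft_force: [-0.3, 0.5, -0.7]
finger_gap: 85.2
grip_force: 0.0
```

```bash
python3 - <<'E'
from bench import r,vision
from h import *
t=r.sense(); print(t["time"],t["tool_pos"])
s=vision.snapshot("wrist"); cv2.imwrite("pics/w5.png",s["img"])
rd=blobs(s,(0,150,120),(8,255,255),60,(200,100,440,400))
for b in rd: print("r",b,plane(s,*b[0],88)[:2])
print(proj(s,(521.5,169.5,141)),proj(s,(521.5,169.5,36)))
E
```

```text
22.2 [509.92456511  80.43161516 231.2553334 ]
r ([323.1, 193.8], [314, 188, 19, 12, 162]) [510.52457231  76.29836999]
(np.float64(322.79185600817243), np.float64(69.7724543047465)) (np.float64(322.32226208180236), np.float64(79.87473771312807))
```

View pics/w5.png

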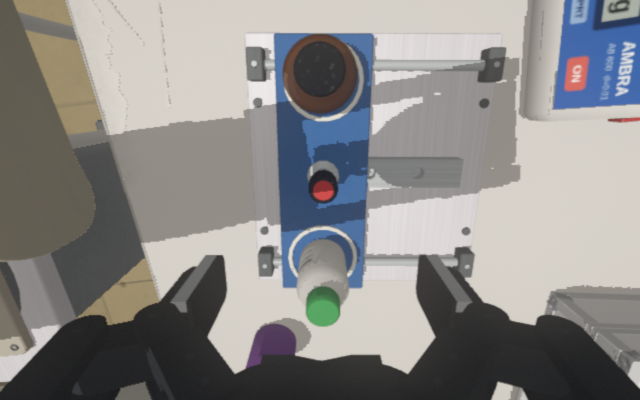

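The wrist view shows amber in the left ring (cap 320,69), white in the right ring (green cap 323,306), and the knob at (323,187) centred between them. Next I'll grip the knob.

Call:
step_arm:
  targets:
    - [[0,0,-25,0,0,0],[0,0,-60,0,0,0],[0,0,-95,0,0,0],[0,0,-125,0,0,0],[0,0,-145,0,0,0],[0,0,-152,0,0,0],[0,0,-152,0,0,0],[0,0,-152,0,0,0]]

```text
time: 22.92
tool_pos: [510.3, 81.4, 80.2]
tcp_rot: [-180.0, -0.0, 83.1]
ft_force: [0.6, 0.0, 0.6]
finger_gap: 85.9
grip_force: 0.0
```

Call:
step_arm:
  targets:
    - [[0,0,0,0,0,0],[0,0,0,0,0,0],[0,0,0,0,0,0],[0,0,0,0,0,0],[0,0,0,0,0,0],[0,0,0,0,0,0],[0,0,0,0,0,0],[0,0,0,0,0,0],[0,0,0,0,0,0],[0,0,0,0,0,0]]
  fingers: 1
  newtons: 45

```text
time: 23.75
tool_pos: [511.0, 80.6, 80.9]
tcp_rot: [179.9, -0.0, 83.0]
ft_force: [0.2, -0.3, 5.1]
finger_gap: 24.7
grip_force: 44.4
```

Call:
step_arm:
  targets:
    - [[0,0,2,0,0,0],[0,0,4,0,0,0],[0,0,6,0,0,0],[0,0,8,0,0,0],[0,0,10,0,0,0],[0,0,12,0,0,0],[0,0,12.5,0,0,0],[0,0,12.5,0,0,0],[0,0,12.5,0,0,0],[0,0,12.5,0,0,0]]

```text
time: 24.58
tool_pos: [509.7, 80.6, 92.0]
tcp_rot: [-179.9, 0.0, 83.0]
ft_force: [-1.1, 1.8, -7.7]
finger_gap: 24.7
grip_force: 44.5
```

Call:
step_arm:
  targets:
    - [[0.5,0,0,0,0,0],[2,-0.2,0,0,0,0],[4.5,-0.6,0,0,0,0],[8,-1,0,0,0,0],[12,-1.5,0,0,0,0],[16.5,-2.1,0,0,0,0],[21,-2.6,0,0,0,0],[25.5,-3.2,0,0,0,0],[30,-3.8,0,0,0,0],[34.5,-4.3,0,0,0,0],[38,-4.8,0,0,0,0],[41,-5.1,0,0,0,0]]

```text
time: 25.58
tool_pos: [551.7, 75.4, 92.4]
tcp_rot: [180.0, 0.0, 83.0]
ft_force: [-2.7, 0.5, -7.4]
finger_gap: 24.2
grip_force: 44.6
```

Call:
step_arm:
  targets:
    - [[2.5,-0.3,0,0,0,0],[4.5,-0.6,0,0,0,0],[6,-0.8,0,0,0,0],[7.5,-1,0,0,0,0],[8.6,-1.1,0,0,0,0],[8.6,-1.1,0,0,0,0],[8.6,-1.1,0,0,0,0],[8.6,-1.1,0,0,0,0]]

```text
time: 26.25
tool_pos: [560.0, 74.3, 92.5]
tcp_rot: [180.0, 0.0, 83.0]
ft_force: [0.7, 0.2, -6.4]
finger_gap: 24.2
grip_force: 44.6
```

Call:
step_arm:
  targets:
    - [[0,0,-2,0,0,0],[0,0,-4,0,0,0],[0,0,-6,0,0,0],[0,0,-8,0,0,0],[0,0,-10,0,0,0],[0,0,-12,0,0,0],[0,0,-12.5,0,0,0],[0,0,-12.5,0,0,0],[0,0,-12.5,0,0,0],[0,0,-12.5,0,0,0]]

```text
time: 27.08
tool_pos: [560.7, 74.3, 80.9]
tcp_rot: [179.9, -0.0, 83.0]
ft_force: [-0.0, -1.4, 5.9]
finger_gap: 24.8
grip_force: 45.7
```

Pin height and force match the pin-home state at the first grip. One last look before handing in.

```bash
python3 - <<'E'
from bench import r,vision
from h import *
t=r.sense(); print(t["time"],t["tool_pos"],t["ft_force"],t["grip_force"])
a=vision.snapshot("wrist")["img"]; b=vision.snapshot("scene")["img"][160:280,220:440]
cv2.imwrite("pics/fin.png",np.hstack([cv2.resize(a,(400,250)),cv2.resize(b,(400,250),interpolation=cv2.INTER_CUBIC)]))
E
```

```text
27.0833 [560.69392051  74.31682179  80.92208147] [-0.03721302 -1.43537306  5.91897199] 45.71970840683207
```

View pics/fin.png

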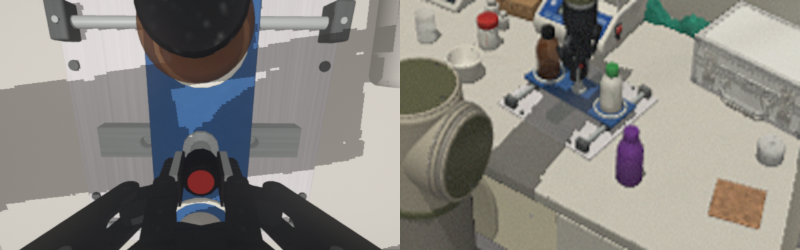

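The wrist half shows the knob gripped (200,182) with the tray at mid-rail and a hole visible on each side of it. The scene half shows amber upright on the left (547,55), white upright on the right (611,90), and the bystanders in view unmoved.

```bash
python3 -c "
from bench import r
print(r.hand_in())"
```

```text
the job is handed in; nothing more can be done
None
```

The two bottles are swapped, the tray is one hole further with the pin seated by height and force readings, and the knob is still gripped at about 45 N. I handed the job in at about 27 s; the hand-in returned no verdict.

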